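# Pick a pipe-repair kit into its caddy

### The arm

A 6-joint arm with a two-finger parallel gripper is mounted at the origin on the work surface. World frame = base frame: x ahead of the robot, y to its left, z up, the work surface at z = 0. Lengths are in m, angles in rad, forces in N, time in s.
With the tool pointing down it reaches from about 0.35 to 0.925 m from the base axis. Payload 6.4 kg.
Tool frame: the origin (TCP) lies midway between the tips of the shut fingers; the grasp point (between the pads) lies 19 mm behind it; y points along the fingers, z is the direction in which the jaws open and shut, and the axes are right-handed (so a half turn about y gives the same grasp; the last joint's range is limited). The gripper opens to 94 mm and grips with 3 to 60 N. Pads are 16 mm wide; open, the fingers measure 119 mm over their backs; the gripper's body (75 mm by 177 mm) begins 78 mm behind the grasp point.
Start: joints at [1.135, 0.245, 1.558, -0, 1.339, -0.174], TCP at [0.168, 0.628, 0.205] pointing down, gripper open.
Joint ranges: [-3.13, 3.13], [-1.02, 2.26], [0.13, 2.54], [-0.95, 4.09], [0.21, 2.88], [-2.74, 2.74]. Speed limits (rad/s): [2.57, 2.57, 3.14, 3.14, 3.14, 3.14].

### API

Orientations are given as a unit quaternion [w, x, y, z].
In Python, from bench import sense, capture, camera_model, hand_in, regions_of, mark_of gives the robot as it stands. The module is installed in compiled form; this text tells all that it offers.
- The arm moves only by the tool carry_out, never from a script. Its argument "commands" is a list of rows, each an object of numbers: "gripper": the closure in counts, from 0 (fully open) to 255 (shut); "tx", "ty", "tz": the shift along the tool's x, y, z in m; "twist": the turn about the tool's y in rad. A call has 1 to 10 rows; each row is the pose to reach, as a shift and turn from the pose commanded when the call began, along the tool's axes at that moment; what a row does not reach only later rows make up. A row lasts 1/8 s, in which the tool goes at most 62.5 mm and 10.7 degrees, less where a joint would pass 70% of its speed; a pose out of reach is approached as far as the arm can. A call with a gripper value outside its range is refused whole. The fingers move at their own pace and stop on an object; "newtons" is the grip in N (left out, the last holds). Time passes only in rows, so rows that repeat a pose let the fingers close. It gives the time, the measured TCP pose, the force and the opening at its end, in the units of the state.
- sense(): the state, without advancing time (a new reading comes with each control period).
- capture(name): name is "scene" or "top" or "wrist"; returns (picture, depth): 400x640x3 uint8, red, green, blue; 400x640 float32, m along the optical axis (not along the pixel's ray), 0 where there is no reading.
- camera_model(name): a dict with "vertical_fov" (degrees; the focal length in pixels is half the picture's height over the tangent of half this angle, whatever the lens; pixels are square), "cx", "cy" (the principal point, pixels), "world_to_cam" (4x4, takes a point from world to camera coordinates); the wrist camera has in their place "tool_from_camera" (4x4, takes a point from camera to tool coordinates, whose origin is the TCP and whose axes are the tool frame's). Camera axes: x right, y down, z forward; pixel columns grow to the right and rows downward; lengths in m; the calibration is good to about 2 mm. A picture is of the moment at which its call begins: read the wrist's pose just before it. camera_model takes no time and is no camera call.
- hand_in(): hands the job in, once; it reports no verdict.
Trained networks look in the newest picture that a camera, given by its name, has taken for a name from the list of things; names that differ only in an ending like _2 or _b are one class to them, and where a whole thing is asked for, a point or a joint stands for the part that bears it (a point fixed in the world has none). Each returns a list of dicts, best first, with "score" (0 to 1); they miss things now and then, are a little off and sometimes report something else, mostly with a low value. They report only what shows in the picture. A call takes as long as a camera call.
- regions_of(camera, label): "mask" (400x640 bool, what is visible of it) and "uv" ([column, row] in pixels, amid what is visible of it).
- mark_of(camera, label): "uv" ([column, row] in pixels: a listed point, or the origin of a listed thing).
The state is a dict: "t": time; "qpos": joint angles; "joint_vel": joint speeds; "joint_efforts": joint torques, N m; "tool_pos": TCP position; "tcp_rot": TCP orientation; "wrist_force": force on the tool from outside, world axes, zero at the start; "moment": the same for the moment, N m; "opening": finger opening in m.
Only numpy, scipy, OpenCV 4.12 (cv2) and the standard library are available. Lean on these libraries where they do the work, as an engineer would, in place of code of your own. Each camera call takes 0.05 s, during which the arm holds its last target. There are 200 camera calls.

### The job

Make up the pipe-repair kit: put the round flange into the wide round cup of the blue caddy, the open-ended coupling upright into the small round cup, and the long nipple into the oblong cup, each lying or standing flat on its cup's floor. Leave the look-alikes (the square flange, the closed end cap and the short nipple) where they are on the bench.

Things in the scene. Friction and masses are not known exactly. Their poses are not given: they have to be found in the camera images.
- caddy: Open blue tray fixed to the bench, 345 mm (its x) by 148 mm (its y), walls 4 mm thick and 24 mm high, floor 4 mm thick. Origin: centre of its underside, at bench height. The three cups stand in a row along its x.
- cup_wide: Wide round cup, 92 mm inside diameter, 98 mm outside. It is one of three grey cups fixed in a row inside the caddy, 108 mm apart centre to centre; which cup is in which place of the row varies. Floor 4 mm thick, rim 16 mm above the cup's underside (12 mm deep inside), wall 3 mm. Origin: centre of the underside, which is 4 mm above the bench; z up. Its x axis runs along the row, its y axis across it.
- cup_small: Small round cup, 66 mm inside diameter, 72 mm outside. It is one of three grey cups fixed in a row inside the caddy, 108 mm apart centre to centre; which cup is in which place of the row varies. Floor 4 mm thick, rim 16 mm above the cup's underside (12 mm deep inside), wall 3 mm. Origin: centre of the underside, which is 4 mm above the bench; z up. Its x axis runs along the row, its y axis across it.
- cup_long: Oblong cup, inside 70 mm (its x) by 122 mm (its y), so the nipple lies along the cup's y. It is one of three grey cups fixed in a row inside the caddy, 108 mm apart centre to centre; which cup is in which place of the row varies. Floor 4 mm thick, rim 16 mm above the cup's underside (12 mm deep inside), wall 3 mm. Origin: centre of the underside, which is 4 mm above the bench; z up. Its x axis runs along the row, its y axis across it.
- flange_round: Round pipe flange (wanted): a disc 70 mm in diameter and 10 mm thick with a hub 36 mm in diameter rising from its middle to 45 mm above the underside; plain bare steel. Lies flat on the bench, hub up; grip it by the hub. Origin: centre of the underside, z up. About 0.35 kg.
- flange_square: Square pipe flange (look-alike, not wanted): a square plate 70 by 70 mm and 10 mm thick with a hub 36 mm in diameter rising from its middle to 45 mm above the underside; plain bare steel. Lies flat on the bench, hub up; grip it by the hub. Origin: centre of the underside, z up. About 0.35 kg.
- coupling: Pipe coupling (wanted): a plain steel tube standing on end, 44 mm outside diameter, 45 mm tall, with a 32 mm bore open right through. Origin: centre of the underside, z up. About 0.2 kg.
- end_cap: End cap (look-alike, not wanted): same outside as the coupling, 44 mm in diameter and 45 mm tall, standing on end, but closed on top, with a bevelled edge. Origin: centre of the underside, z up. About 0.2 kg.
- nipple_long: Long pipe nipple (wanted), lying on its side: an eight-sided grip section in the middle, 34 mm across flats and 44 mm long, with a round threaded end 26 mm in diameter on each side; 100 mm long overall. Bare steel, about 0.25 kg. Origin: the middle of the part, on its axis (17 mm above what it lies on); x runs along its length. The flats of the grip section are vertical at the sides, level at top and bottom.
- nipple_short: Short pipe nipple (look-alike, not wanted), lying on its side: an eight-sided grip section in the middle, 34 mm across flats and 28 mm long, with a round threaded end 26 mm in diameter on each side; 64 mm long overall. Bare steel, about 0.16 kg. Origin: the middle of the part, on its axis (17 mm above what it lies on); x runs along its length. The flats of the grip section are vertical at the sides, level at top and bottom.

How it is judged:
At the end, for the whole second after the job is handed in: Each wanted part released, at rest and flat (0.1 rad, within 4 mm of the floor) in its cup: round flange in wide, coupling in small round (16 mm of centre), long nipple in oblong (30 mm). Square flange, end cap and short nipple within 20 mm of their start (horizontal distance between flange_round and cup_wide below 0.016 m and z of flange_round in the frame of cup_wide between 0 and 0.008 m and linear speed of each of flange_round, coupling, nipple_long, flange_square, end_cap, nipple_short below 0.02 m/s and angular speed of each of flange_round, coupling, nipple_long below 0.2 rad/s and angle between each of flange_round, coupling's own z axis and vertical below 0.1 rad and horizontal distance between coupling and cup_small below 0.016 m and z of coupling in the frame of cup_small between 0 and 0.008 m and horizontal distance between nipple_long and cup_long below 0.03 m and z of nipple_long in the frame of cup_long between 0 and 0.025 m and angle between nipple_long's own x axis and vertical between 1.47 and 1.672 rad and distance of each of flange_square, end_cap, nipple_short from where it was at the start of the episode below 0.02 m); the robot touches nothing.
It fails at once if the flange square, which is not wanted, is moved by more than 20 mm (distance of flange_square from where it was at the start of the episode above 0.02 m).
It fails at once if the end cap, which is not wanted, is moved by more than 20 mm (distance of end_cap from where it was at the start of the episode above 0.02 m).
It fails at once if the nipple short, which is not wanted, is moved by more than 20 mm (distance of nipple_short from where it was at the start of the episode above 0.02 m).
It also fails if it takes over 90 s, if anything falls off the work surface, if the arm or the gripper's body presses on something with over 40 N, if the wrist force passes 120 N, or if a joint passes its speed limit or range.

## Working session

There is one attempt and no reset: what is moved stays moved. The work goes in short steps, Python scripts to look and compute and a tool call to move; the robot and the scene stay as the last step left them, time stands still between calls to the robot, and variables do not carry over. Pictures are saved under pics/ and viewed, about 12 in all and at most 16, crops included, and the job is handed in when it is done.

Besides the shell and the picture viewer there is one more tool, called after "Call:" by a JSON object that holds its "op" and its "data". carry_out: Moves the arm, as the interface text tells. Its arguments: {"type":"object","properties":{"commands":{"type":"array","items":{"type":"object","properties":{"gripper":{"type":"number"},"tx":{"type":"number"},"ty":{"type":"number"},"tz":{"type":"number"},"twist":{"type":"number"}}}},"newtons":{"type":"number"}},"required":["commands"]}

```bash
mkdir -p pics
cat > h.py <<'E'
import numpy as np, cv2
from bench import *
from scipy.spatial.transform import Rotation as R
def save(n,im): cv2.imwrite(f'pics/{n}.png',im[:,:,::-1])
def cloud(name,d,st=None):
    m=camera_model(name); f=200/np.tan(np.radians(m['vertical_fov'])/2)
    v,u=np.mgrid[:400,:640]
    P=np.stack([(u-m['cx'])/f*d,(v-m['cy'])/f*d,d,np.ones_like(d)],-1)
    if name=='wrist':
        T=np.eye(4); q=st['tcp_rot']; T[:3,:3]=R.from_quat([q[1],q[2],q[3],q[0]]).as_matrix(); T[:3,3]=st['tool_pos']
        M=T@m['tool_from_camera']
    else: M=np.linalg.inv(m['world_to_cam'])
    return (P@M.T)[...,:3]
E
python3 - <<'E'
from h import *
s=sense(); print(s['t'],s['tool_pos'],s['tcp_rot'],s['opening'])
print(camera_model('top'),camera_model('wrist'))
im,d=capture('top'); save('top1',im); np.save('top_d.npy',d)
P=cloud('top',d)
for l in ['caddy','cup_wide','cup_small','cup_long','flange_round','flange_square','coupling','end_cap','nipple_long','nipple_short']:
    for r in regions_of('top',l)[:2]:
        m=r['mask']&(d>0); p=P[m]
        if len(p)==0: continue
        (c,sz,a)=cv2.minAreaRect(p[:,:2].astype(np.float32)*1000)
        print(l,round(r['score'],2),np.round(r['uv']),m.sum(),'med',p.mean(0).round(3),'zmax',np.percentile(p[:,2],[2,50,98]).round(3),'rect',np.round(c),np.round(sz),round(a,1))
E
```

```text
0.0 [0.16798423 0.62730447 0.20436616] [-0.70041336  0.70169933 -0.09249679  0.09210603] 0.09357894264982734
{'vertical_fov': 47.106372877270395, 'cx': 314.0559860698648, 'cy': 195.58521967750417, 'world_to_cam': array([[-0.01844467, -0.99982647, -0.00261346, -0.00370519],
       [-0.99886604,  0.01854157, -0.04385024,  0.5399031 ],
       [ 0.04389109,  0.00180169, -0.9990347 ,  1.11419829],
       [ 0.        ,  0.        ,  0.        ,  1.        ]])} {'vertical_fov': 64.2629613949047, 'cx': 316.0294546091477, 'cy': 199.18415337431435, 'tool_from_camera': array([[ 9.40330415e-04,  9.60473848e-01,  2.78368647e-01,
        -8.12078862e-02],
       [-7.75120814e-04, -2.78367987e-01,  9.60474187e-01,
        -1.79288060e-01],
       [ 9.99999257e-01, -1.11893242e-03,  4.82725386e-04,
         7.61465385e-05],
       [ 0.00000000e+00,  0.00000000e+00,  0.00000000e+00,
         1.00000000e+00]])}
caddy 0.64 [214. 214.] 5544 med [0.518 0.237 0.009] zmax [0.    0.006 0.027] rect [528. 238.] [355. 163.] 0.8
cup_wide 0.61 [214. 244.] 1230 med [0.419 0.234 0.01 ] zmax [0.005 0.009 0.022] rec
[... 383 characters left out ...]
und 0.47 [211. 160.] 1668 med [0.636 0.238 0.01 ] zmax [0.004 0.009 0.023] rect [636. 237.] [ 77. 129.] 1.0
flange_square 0.95 [315. 162.] 854 med [ 0.622 -0.011  0.018] zmax [0.    0.012 0.048] rect [624. -11.] [72. 76.] 88.8
coupling 0.48 [377. 235.] 214 med [ 0.447 -0.152  0.034] zmax [-0.001  0.044  0.05 ] rect [ 448. -153.] [45. 47.] 53.2
end_cap 0.53 [434. 236.] 339 med [ 0.44  -0.3    0.036] zmax [-0.001  0.042  0.049] rect [ 440. -308.] [41. 56.] 16.8
nipple_long 0.72 [383. 154.] 478 med [ 0.636 -0.179  0.03 ] zmax [0.019 0.031 0.038] rect [ 637. -180.] [98. 34.] 29.6
nipple_short 0.62 [312. 227.] 308 med [ 0.459 -0.009  0.03 ] zmax [0.021 0.031 0.038] rect [458.  -9.] [32. 63.] 67.2
```

Run:
```python
from h import *
im,d=capture('top'); save('top2',cv2.resize(im[120:300,150:480],None,fx=2.4,fy=2.4,interpolation=cv2.INTER_CUBIC))
q=sense()['tcp_rot']; print(R.from_quat([q[1],q[2],q[3],q[0]]).as_matrix().round(3))
```

```text
[[ 0.966  0.     0.259]
 [-0.259  0.     0.966]
 [ 0.    -1.     0.   ]]
```

View pics/top2.png

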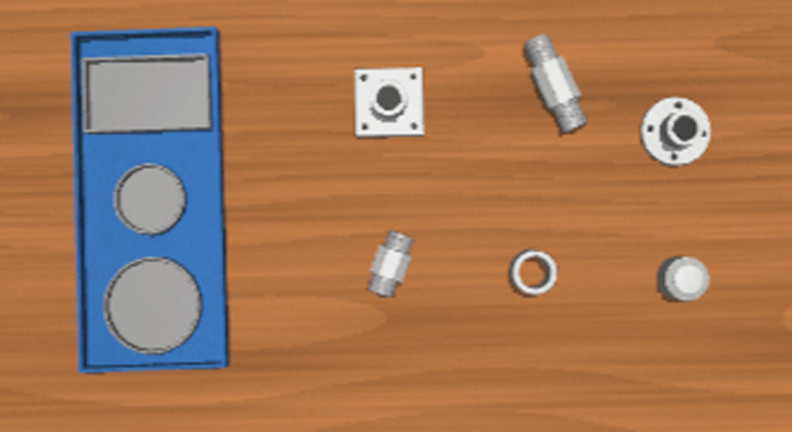

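Far to near, the caddy cups are oblong (x≈0.637), small (0.53) and wide (0.42). On the bench, the long nipple is at about (550,85) in the crop, the round flange at (676,130) and the coupling at (533,272). All of this agrees with the network labels. I'll take the nipple first.

```bash
cat >> h.py <<'E'
def go(x,y,z,psi=None):
    s=sense(); q=s['tcp_rot']; M=R.from_quat([q[1],q[2],q[3],q[0]]).as_matrix()
    yaw=np.arctan2(M[1,0],M[0,0]); t=M.T@(np.array([x,y,z])-s['tool_pos'])
    tw=0 if psi is None else (yaw-psi+np.pi)%(2*np.pi)-np.pi
    print('t %.2f'%s['t'],'pos',s['tool_pos'].round(4),'yaw',yaw.round(4),'F',np.round(s['wrist_force'],1),'op',round(s['opening'],4),'-> shift',t.round(4),'twist',round(tw,4))
E
python3 -c "
from h import *
go(.637,-.18,.2,-2.625)"
```

```text
t 0.60 pos [0.1683 0.6279 0.2055] yaw -0.2618 F [-0.5  0.3 -0.1] op 0.094 -> shift [ 0.6619  0.0055 -0.659 ] twist 2.3632
```

Call:
{"op": "carry_out", "data": {"commands": [{"tx": 0.662, "tz": -0.659, "twist": 2.363, "gripper": 0}, {"tx": 0.662, "tz": -0.659, "twist": 2.363}, {"tx": 0.662, "tz": -0.659, "twist": 2.363}, {"tx": 0.662, "tz": -0.659, "twist": 2.363}, {"tx": 0.662, "tz": -0.659, "twist": 2.363}, {"tx": 0.662, "tz": -0.659, "twist": 2.363}, {"tx": 0.662, "tz": -0.659, "twist": 2.363}, {"tx": 0.662, "tz": -0.659, "twist": 2.363}, {"tx": 0.662, "tz": -0.659, "twist": 2.363}, {"tx": 0.662, "tz": -0.659, "twist": 2.363}]}}

```text
$.commands[0]: bad value
```

```bash
python3 -c "
from h import *
go(.637,-.18,.2,-2.625)"
```

```text
t 0.60 pos [0.1683 0.6279 0.2055] yaw -0.2618 F [-0.5  0.3 -0.1] op 0.094 -> shift [ 0.6619  0.0055 -0.659 ] twist 2.3632
```

Call:
{"op": "carry_out", "data": {"commands": [{"tx": 0.662, "ty": 0, "tz": -0.659, "twist": 2.363, "gripper": 0}, {"tx": 0.662, "ty": 0, "tz": -0.659, "twist": 2.363, "gripper": 0}]}}

```text
t: 0.85
tool_pos: [0.2314, 0.5187, 0.2053]
tcp_rot: [0.671, -0.671, 0.223, -0.223]
wrist_force: [0.3, -0.1, 1.1]
opening: 0.0937
```

```bash
python3 -c "
from h import *
go(.637,-.18,.2,-2.625)"
```

```text
t 0.85 pos [0.2314 0.5187 0.2053] yaw -0.6413 F [ 0.3 -0.1  1.1] op 0.0937 -> shift [ 0.743   0.0055 -0.3172] twist 1.9837
```

Call:
{"op": "carry_out", "data": {"commands": [{"tx": 0.743, "ty": 0, "tz": -0.317, "twist": 1.984, "gripper": 0}, {"tx": 0.743, "ty": 0, "tz": -0.317, "twist": 1.984, "gripper": 0}, {"tx": 0.743, "ty": 0, "tz": -0.317, "twist": 1.984, "gripper": 0}, {"tx": 0.743, "ty": 0, "tz": -0.317, "twist": 1.984, "gripper": 0}, {"tx": 0.743, "ty": 0, "tz": -0.317, "twist": 1.984, "gripper": 0}, {"tx": 0.743, "ty": 0, "tz": -0.317, "twist": 1.984, "gripper": 0}, {"tx": 0.743, "ty": 0, "tz": -0.317, "twist": 1.984, "gripper": 0}, {"tx": 0.743, "ty": 0, "tz": -0.317, "twist": 1.984, "gripper": 0}, {"tx": 0.743, "ty": 0, "tz": -0.317, "twist": 1.984, "gripper": 0}, {"tx": 0.743, "ty": 0, "tz": -0.317, "twist": 1.984, "gripper": 0}]}}

```text
t: 2.1
tool_pos: [0.5482, -0.0213, 0.2058]
tcp_rot: [-0.217, 0.217, -0.673, 0.673]
wrist_force: [0.0, 0.1, 0.3]
opening: 0.0941
```

```bash
python3 -c "
from h import *
go(.637,-.18,.2,-2.625)"
```

```text
t 2.10 pos [ 0.5482 -0.0213  0.2058] yaw -2.5184 F [0.  0.1 0.3] op 0.0941 -> shift [0.0205 0.0059 0.1807] twist 0.1066
```

Call:
{"op": "carry_out", "data": {"commands": [{"tx": 0.0205, "ty": 0, "tz": 0.181, "twist": 0.107, "gripper": 0}, {"tx": 0.0205, "ty": 0, "tz": 0.181, "twist": 0.107, "gripper": 0}, {"tx": 0.0205, "ty": 0, "tz": 0.181, "twist": 0.107, "gripper": 0}, {"tx": 0.0205, "ty": 0, "tz": 0.181, "twist": 0.107, "gripper": 0}, {"tx": 0.0205, "ty": 0, "tz": 0.181, "twist": 0.107, "gripper": 0}, {"tx": 0.0205, "ty": 0, "tz": 0.181, "twist": 0.107, "gripper": 0}]}}

```text
t: 2.85
tool_pos: [0.637, -0.1763, 0.2057]
tcp_rot: [0.183, -0.183, 0.683, -0.683]
wrist_force: [-0.3, -0.0, -0.1]
opening: 0.0942
```

```bash
cat >> h.py <<'E'
def look(label,zlo,zhi,n):
    st=sense(); im,d=capture('wrist'); save(n,im); P=cloud('wrist',d,st)
    for r in regions_of('wrist',label)[:2]:
        m=r['mask']&(d>0)&(P[...,2]>zlo)&(P[...,2]<zhi); p=P[m]
        if len(p)<20: continue
        c,sz,a=cv2.minAreaRect(p[:,:2].astype(np.float32)*1000)
        cc,rr=cv2.minEnclosingCircle(p[:,:2].astype(np.float32)*1000)
        print(label,round(r['score'],2),np.round(r['uv']),len(p),'z',np.percentile(p[:,2],[2,50,98]).round(4),'rect',np.round(c,1),np.round(sz,1),round(a,1),'circ',np.round(cc,1),round(rr,1))
E
python3 -c "
from h import *
look('nipple_long',.02,.06,'w1')
go(.637,-.18,.2,-2.625)"
```

```text
nipple_long 0.66 [320. 177.] 2100 z [0.0225 0.0297 0.0351] rect [ 639.3 -178.3] [99.2 33.4] 23.7 circ [ 639.6 -179.1] 50.3
t 2.95 pos [ 0.6372 -0.1763  0.2059] yaw -2.6173 F [ 0.8  0.4 -0.3] op 0.0942 -> shift [0.002  0.0059 0.0031] twist 0.0077
```

View pics/w1.png

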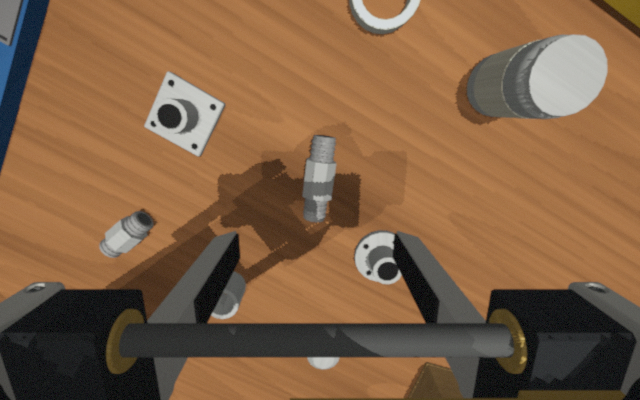

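The nipple is at (318,180), centred ahead of the fingers. The depth fit gives (0.639, -0.178), a size of 99×33 mm and an axis at 23.7°. I'll align and descend.

```bash
python3 -c "
from h import *
go(.6393,-.1785,.0135,-2.728)"
```

```text
t 2.95 pos [ 0.6372 -0.1763  0.2059] yaw -2.6173 F [ 0.8  0.4 -0.3] op 0.0942 -> shift [-0.0007  0.1924  0.0029] twist 0.1107
```

Call:
{"op": "carry_out", "data": {"commands": [{"tx": 0, "ty": 0.05, "tz": 0.003, "twist": 0.11, "gripper": 0}, {"tx": 0, "ty": 0.1, "tz": 0.003, "twist": 0.11, "gripper": 0}, {"tx": 0, "ty": 0.14, "tz": 0.003, "twist": 0.11, "gripper": 0}, {"tx": 0, "ty": 0.14, "tz": 0.003, "twist": 0.11, "gripper": 0}, {"tx": 0, "ty": 0.14, "tz": 0.003, "twist": 0.11, "gripper": 0}]}}

```text
t: 3.58
tool_pos: [0.6401, -0.1803, 0.0677]
tcp_rot: [-0.146, 0.144, -0.691, 0.693]
wrist_force: [0.0, -0.4, 0.5]
opening: 0.094
```

```bash
python3 -c "
from h import *
go(.6393,-.1785,.0135,-2.728)"
```

```text
t 3.58 pos [ 0.6401 -0.1803  0.0677] yaw -2.7283 F [ 0.  -0.4  0.5] op 0.094 -> shift [ 0.0001  0.0542 -0.0021] twist -0.0003
```

Call:
{"op": "carry_out", "data": {"commands": [{"tx": 0, "ty": 0.03, "tz": -0.001, "twist": 0, "gripper": 0}, {"tx": 0, "ty": 0.053, "tz": -0.001, "twist": 0, "gripper": 0}, {"tx": 0, "ty": 0.053, "tz": -0.001, "twist": 0, "gripper": 0}, {"tx": 0, "ty": 0.053, "tz": -0.001, "twist": 0, "gripper": 255}, {"tx": 0, "ty": 0.053, "tz": -0.001, "twist": 0, "gripper": 255}, {"tx": 0, "ty": 0.053, "tz": -0.001, "twist": 0, "gripper": 255}, {"tx": 0, "ty": 0.053, "tz": -0.001, "twist": 0, "gripper": 255}, {"tx": 0, "ty": 0.053, "tz": -0.001, "twist": 0, "gripper": 255}, {"tx": 0, "ty": 0.053, "tz": -0.001, "twist": 0, "gripper": 255}, {"tx": 0, "ty": 0.053, "tz": -0.001, "twist": 0, "gripper": 255}], "newtons": 30}}

```text
t: 4.82
tool_pos: [0.6384, -0.1792, 0.0124]
tcp_rot: [0.145, -0.145, 0.692, -0.692]
wrist_force: [-0.4, 0.1, 0.4]
opening: 0.0337
```

```bash
python3 -c "
from h import *
go(.636,.238,.16,-1.55)"
```

```text
t 4.83 pos [ 0.6384 -0.1792  0.0124] yaw -2.7287 F [-0.4  0.1  0.4] op 0.0337 -> shift [-0.1652 -0.1475 -0.3832] twist -1.1787
```

Call:
{"op": "carry_out", "data": {"commands": [{"tx": 0, "ty": -0.06, "tz": 0, "twist": 0, "gripper": 255}, {"tx": 0, "ty": -0.12, "tz": 0, "twist": 0, "gripper": 255}, {"tx": -0.165, "ty": -0.187, "tz": -0.383, "twist": -1.179, "gripper": 255}, {"tx": -0.165, "ty": -0.187, "tz": -0.383, "twist": -1.179, "gripper": 255}, {"tx": -0.165, "ty": -0.187, "tz": -0.383, "twist": -1.179, "gripper": 255}, {"tx": -0.165, "ty": -0.187, "tz": -0.383, "twist": -1.179, "gripper": 255}, {"tx": -0.165, "ty": -0.187, "tz": -0.383, "twist": -1.179, "gripper": 255}, {"tx": -0.165, "ty": -0.187, "tz": -0.383, "twist": -1.179, "gripper": 255}, {"tx": -0.165, "ty": -0.187, "tz": -0.383, "twist": -1.179, "gripper": 255}, {"tx": -0.165, "ty": -0.187, "tz": -0.383, "twist": -1.179, "gripper": 255}]}}

```text
t: 6.08
tool_pos: [0.6352, 0.2409, 0.1993]
tcp_rot: [0.506, -0.506, 0.494, -0.493]
wrist_force: [0.5, -0.9, -2.5]
opening: 0.0336
```

```bash
python3 -c "
from h import *
look('cup_long',.002,.03,'w2')
look('cup_small',.002,.03,'w2')
look('cup_wide',.002,.03,'w2')
go(.636,.238,.16,-1.55)"
```

```text
cup_long 0.65 [316. 150.] 3409 z [0.0057 0.0074 0.0211] rect [638.2 250. ] [ 78.1 106.1] 1.0 circ [636.8 249.9] 64.5
cup_small 0.55 [226. 174.] 3130 z [0.0063 0.0084 0.0208] rect [529.9 237.7] [70.8 70.8] 34.8 circ [529.6 237.4] 36.0
cup_wide 0.78 [132. 175.] 5970 z [0.0064 0.0083 0.0206] rect [417.5 232.6] [108.4  97.4] 34.6 circ [416. 233.] 55.5
t 6.38 pos [0.6359 0.2362 0.1988] yaw -1.5518 F [-0.7  0.1 -2. ] op 0.0337 -> shift [-0.0018  0.0388  0.0001] twist -0.0018
```

View pics/w2.png

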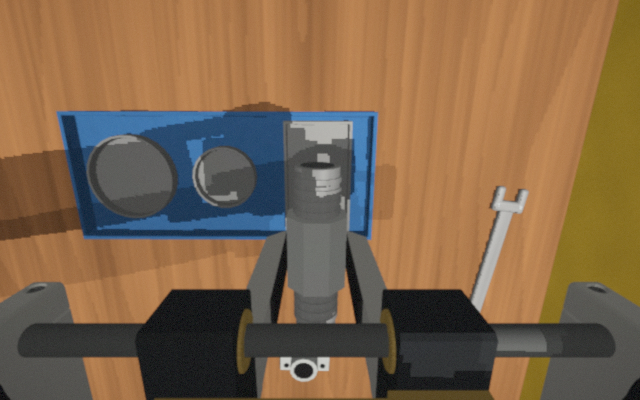

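The nipple is held level above the oblong cup. The cup's rectangle is centred near (318,180) in the image. The small cup fits at (0.530, 0.2375) with radius 36 mm, as specified, so the oblong cup's centre is about (0.638, 0.239). I'll lower it in.

Call:
{"op": "carry_out", "data": {"commands": [{"tx": -0.002, "ty": 0.06, "tz": 0.002, "twist": 0, "gripper": 255}, {"tx": -0.002, "ty": 0.11, "tz": 0.002, "twist": 0, "gripper": 255}, {"tx": -0.002, "ty": 0.14, "tz": 0.002, "twist": 0, "gripper": 255}, {"tx": -0.002, "ty": 0.14, "tz": 0.002, "twist": 0, "gripper": 255}, {"tx": -0.002, "ty": 0.14, "tz": 0.002, "twist": 0, "gripper": 255}]}}

```text
t: 7.0
tool_pos: [0.6393, 0.2394, 0.0613]
tcp_rot: [0.506, -0.504, 0.494, -0.496]
wrist_force: [0.9, 0.6, -2.0]
opening: 0.0339
```

```bash
python3 -c "
from h import *
go(.6377,.239,.0215)"
```

```text
t 7.00 pos [0.6393 0.2394 0.0613] yaw -1.5508 F [ 0.9  0.6 -2. ] op 0.0339 -> shift [ 0.0004  0.0398 -0.0017] twist 0
```

Call:
{"op": "carry_out", "data": {"commands": [{"tx": 0, "ty": 0.02, "tz": -0.001, "twist": 0, "gripper": 255}, {"tx": 0, "ty": 0.032, "tz": -0.001, "twist": 0, "gripper": 255}, {"tx": 0, "ty": 0.038, "tz": -0.001, "twist": 0, "gripper": 255}, {"tx": 0, "ty": 0.039, "tz": -0.001, "twist": 0, "gripper": 255}, {"tx": 0, "ty": 0.039, "tz": -0.001, "twist": 0, "gripper": 255}]}}

```text
t: 7.62
tool_pos: [0.6372, 0.2398, 0.0207]
tcp_rot: [0.505, -0.505, 0.495, -0.495]
wrist_force: [0.5, -0.2, -2.9]
opening: 0.0335
```

```bash
python3 -c "
from h import *
go(.6377,.239,.0215)"
```

```text
t 7.62 pos [0.6372 0.2398 0.0207] yaw -1.5497 F [ 0.5 -0.2 -2.9] op 0.0335 -> shift [ 0.0008 -0.0008  0.0005] twist 0
```

Call:
{"op": "carry_out", "data": {"commands": [{"tx": 0, "ty": 0.0, "tz": 0, "twist": 0, "gripper": 100}, {"tx": 0, "ty": 0, "tz": 0, "twist": 0, "gripper": 100}, {"tx": 0, "ty": 0, "tz": 0, "twist": 0, "gripper": 100}, {"tx": 0, "ty": 0, "tz": 0, "twist": 0, "gripper": 100}, {"tx": 0, "ty": -0.03, "tz": 0, "twist": 0, "gripper": 100}, {"tx": 0, "ty": -0.09, "tz": 0, "twist": 0, "gripper": 100}, {"tx": 0, "ty": -0.15, "tz": 0, "twist": 0, "gripper": 100}, {"tx": 0, "ty": -0.18, "tz": 0, "twist": 0, "gripper": 0}, {"tx": 0, "ty": -0.18, "tz": 0, "twist": 0, "gripper": 0}]}}

```text
t: 8.75
tool_pos: [0.6387, 0.2401, 0.204]
tcp_rot: [0.507, -0.503, 0.493, -0.496]
wrist_force: [-0.3, -0.5, -0.1]
opening: 0.0735
```

```bash
python3 -c "
from h import *
look('nipple_long',.01,.08,'w3')
look('cup_long',.002,.03,'w3')
go(.447,-.152,.2,-1.57)"
```

```text
nipple_long 0.93 [317. 179.] 2252 z [0.0274 0.0366 0.0422] rect [637.8 240.5] [100.4  32.7] 89.9 circ [638.  240.1] 51.1
cup_long 0.75 [302. 172.] 4987 z [0.0049 0.0075 0.0213] rect [637.2 236.1] [ 81.2 134.9] 1.0 circ [636.8 239.6] 74.2
cup_long 0.45 [196. 162.] 21648 z [0.0027 0.0045 0.0248] rect [528.8 237. ] [346.2 148.7] 1.0 circ [529.1 237.4] 186.5
t 8.95 pos [0.6355 0.2394 0.1974] yaw -1.5498 F [ 0.1 -0.3 -0.3] op 0.0895 -> shift [ 0.3874 -0.0014 -0.1967] twist 0.0202
```

View pics/w3.png

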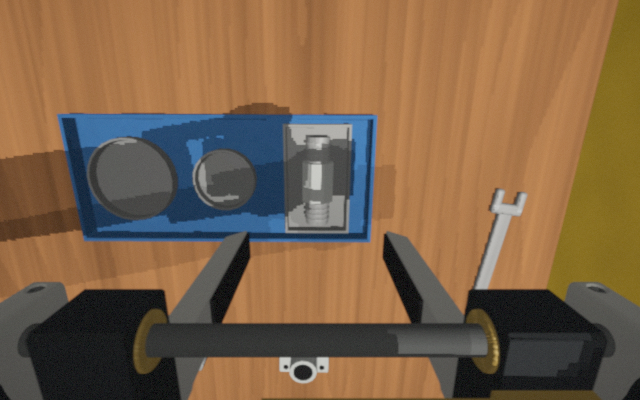

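The nipple lies flat in the oblong cup at (317,180). Its top is at 42 mm and its centre is within 2 mm of the cup's. The caddy centre is (0.529, 0.237) at 1°. Next is the coupling.

Call:
{"op": "carry_out", "data": {"commands": [{"tx": 0.387, "ty": 0, "tz": -0.197, "twist": 0.02, "gripper": 0}, {"tx": 0.387, "ty": 0, "tz": -0.197, "twist": 0.02, "gripper": 0}, {"tx": 0.387, "ty": 0, "tz": -0.197, "twist": 0.02, "gripper": 0}, {"tx": 0.387, "ty": 0, "tz": -0.197, "twist": 0.02, "gripper": 0}, {"tx": 0.387, "ty": 0, "tz": -0.197, "twist": 0.02, "gripper": 0}, {"tx": 0.387, "ty": 0, "tz": -0.197, "twist": 0.02, "gripper": 0}, {"tx": 0.387, "ty": 0, "tz": -0.197, "twist": 0.02, "gripper": 0}, {"tx": 0.387, "ty": 0, "tz": -0.197, "twist": 0.02, "gripper": 0}, {"tx": 0.387, "ty": 0, "tz": -0.197, "twist": 0.02, "gripper": 0}, {"tx": 0.387, "ty": 0, "tz": -0.197, "twist": 0.02, "gripper": 0}]}}

```text
t: 10.2
tool_pos: [0.4483, -0.15, 0.1997]
tcp_rot: [-0.501, 0.501, -0.5, 0.499]
wrist_force: [-0.2, -0.0, -0.4]
opening: 0.0939
```

```bash
python3 -c "
from h import *
look('coupling',.04,.06,'w4')
go(.447,-.152,.0135)"
```

```text
coupling 0.8 [317. 190.] 599 z [0.041  0.0447 0.0464] rect [ 448.1 -149. ] [41.9 42.3] 47.8 circ [ 447.8 -149.7] 21.8
t 10.30 pos [ 0.4484 -0.1501  0.2001] yaw -1.5675 F [-0.5  0.2 -0.1] op 0.094 -> shift [ 0.002   0.1866 -0.0014] twist 0
```

View pics/w4.png

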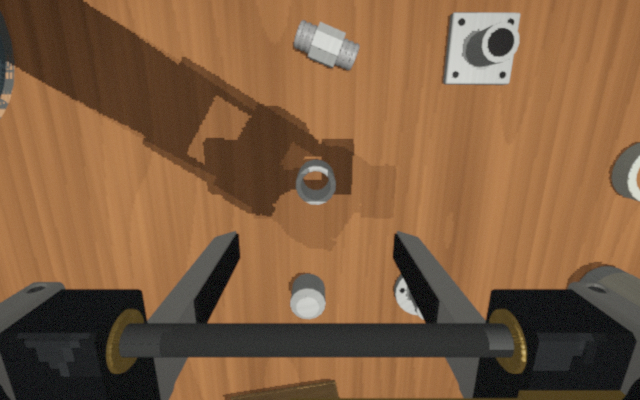

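The open-bored coupling is at (316,182), directly below the TCP: fitted (0.448, -0.150), radius 21.8 mm. I'll go straight down.

Call:
{"op": "carry_out", "data": {"commands": [{"tx": 0, "ty": 0.06, "tz": 0, "twist": 0, "gripper": 0}, {"tx": 0, "ty": 0.12, "tz": 0, "twist": 0, "gripper": 0}, {"tx": 0, "ty": 0.16, "tz": 0, "twist": 0, "gripper": 0}, {"tx": 0, "ty": 0.186, "tz": 0, "twist": 0, "gripper": 0}, {"tx": 0, "ty": 0.186, "tz": 0, "twist": 0, "gripper": 255}, {"tx": 0, "ty": 0.186, "tz": 0, "twist": 0, "gripper": 255}, {"tx": 0, "ty": 0.186, "tz": 0, "twist": 0, "gripper": 255}, {"tx": 0, "ty": 0.186, "tz": 0, "twist": 0, "gripper": 255}, {"tx": 0, "ty": 0.186, "tz": 0, "twist": 0, "gripper": 255}, {"tx": 0, "ty": 0.186, "tz": 0, "twist": 0, "gripper": 255}], "newtons": 30}}

```text
t: 11.55
tool_pos: [0.448, -0.1514, 0.0148]
tcp_rot: [-0.5, 0.5, -0.5, 0.5]
wrist_force: [-1.8, 0.7, 3.8]
opening: 0.0429
```

```bash
python3 -c "
from h import *
go(.529,.237,.16,-1.553)"
```

```text
t 11.55 pos [ 0.448  -0.1514  0.0148] yaw -1.5696 F [-1.8  0.7  3.8] op 0.0429 -> shift [-0.3883 -0.1453  0.0814] twist -0.0166
```

Call:
{"op": "carry_out", "data": {"commands": [{"tx": 0, "ty": -0.06, "tz": 0, "twist": 0, "gripper": 255}, {"tx": 0, "ty": -0.12, "tz": 0, "twist": 0, "gripper": 255}, {"tx": -0.388, "ty": -0.145, "tz": 0.081, "twist": -0.017, "gripper": 255}, {"tx": -0.388, "ty": -0.145, "tz": 0.081, "twist": -0.017, "gripper": 255}, {"tx": -0.388, "ty": -0.145, "tz": 0.081, "twist": -0.017, "gripper": 255}, {"tx": -0.388, "ty": -0.145, "tz": 0.081, "twist": -0.017, "gripper": 255}, {"tx": -0.388, "ty": -0.145, "tz": 0.081, "twist": -0.017, "gripper": 255}, {"tx": -0.388, "ty": -0.145, "tz": 0.081, "twist": -0.017, "gripper": 255}, {"tx": -0.388, "ty": -0.145, "tz": 0.081, "twist": -0.017, "gripper": 255}, {"tx": -0.388, "ty": -0.145, "tz": 0.081, "twist": -0.017, "gripper": 255}]}}

```text
t: 12.8
tool_pos: [0.5283, 0.2373, 0.1588]
tcp_rot: [-0.504, 0.505, -0.495, 0.495]
wrist_force: [-0.0, -0.1, -0.8]
opening: 0.0429
```

```bash
python3 -c "
from h import *
go(.529,.237,.16,-1.553)"
```

```text
t 12.80 pos [0.5283 0.2373 0.1588] yaw -1.5509 F [-0.  -0.1 -0.8] op 0.0429 -> shift [ 0.0003 -0.0012  0.0007] twist 0.0021
```

Call:
{"op": "carry_out", "data": {"commands": [{"tx": 0, "ty": 0.05, "tz": 0.0, "twist": 0, "gripper": 255}, {"tx": 0, "ty": 0.1, "tz": 0.0, "twist": 0, "gripper": 255}, {"tx": 0, "ty": 0.12, "tz": 0, "twist": 0, "gripper": 255}, {"tx": 0, "ty": 0.13, "tz": 0, "twist": 0, "gripper": 255}, {"tx": 0, "ty": 0.136, "tz": 0, "twist": 0, "gripper": 255}, {"tx": 0, "ty": 0.136, "tz": 0, "twist": 0, "gripper": 255}, {"tx": 0, "ty": 0.136, "tz": 0, "twist": 0, "gripper": 255}]}}

```text
t: 13.68
tool_pos: [0.5296, 0.237, 0.0247]
tcp_rot: [0.505, -0.504, 0.495, -0.496]
wrist_force: [0.6, -0.0, -2.1]
opening: 0.0429
```

```bash
python3 -c "
from h import *
go(.529,.237,.022)"
```

```text
t 13.68 pos [0.5296 0.237  0.0247] yaw -1.5526 F [ 0.6 -0.  -2.1] op 0.0429 -> shift [ 0.      0.0027 -0.0007] twist 0
```

Call:
{"op": "carry_out", "data": {"commands": [{"tx": 0, "ty": 0.001, "tz": 0, "twist": 0, "gripper": 255}, {"tx": 0, "ty": 0.001, "tz": 0, "twist": 0, "gripper": 255}, {"tx": 0, "ty": 0.001, "tz": 0, "twist": 0, "gripper": 85}, {"tx": 0, "ty": 0.001, "tz": 0, "twist": 0, "gripper": 85}, {"tx": 0, "ty": 0.001, "tz": 0, "twist": 0, "gripper": 85}, {"tx": 0, "ty": 0.001, "tz": 0, "twist": 0, "gripper": 85}, {"tx": 0, "ty": -0.03, "tz": 0, "twist": 0, "gripper": 85}, {"tx": 0, "ty": -0.09, "tz": 0, "twist": 0, "gripper": 85}, {"tx": 0, "ty": -0.15, "tz": 0, "twist": 0, "gripper": 85}, {"tx": 0, "ty": -0.18, "tz": 0, "twist": 0, "gripper": 0}]}}

```text
t: 14.92
tool_pos: [0.5302, 0.2371, 0.2078]
tcp_rot: [0.506, -0.503, 0.494, -0.497]
wrist_force: [0.7, -0.5, 0.4]
opening: 0.0694
```

```bash
python3 -c "
from h import *
look('coupling',.04,.08,'w5')
look('cup_wide',.002,.03,'w5')
go(.588,-.303,.2,-1.57)"
```

```text
coupling 0.79 [314. 188.] 722 z [0.0414 0.0526 0.0544] rect [529.4 238.9] [42.3 42.8] 2.8 circ [529.5 238.8] 21.8
cup_wide 0.64 [224. 178.] 5487 z [0.0064 0.0083 0.0206] rect [418.  234.8] [105.  98.] 19.7 circ [418.1 233.3] 53.1
t 15.12 pos [0.5284 0.2367 0.2029] yaw -1.5528 F [ 0.7 -0.  -0.5] op 0.0856 -> shift [0.5407 0.0029 0.0498] twist 0.0172
```

View pics/w5.png

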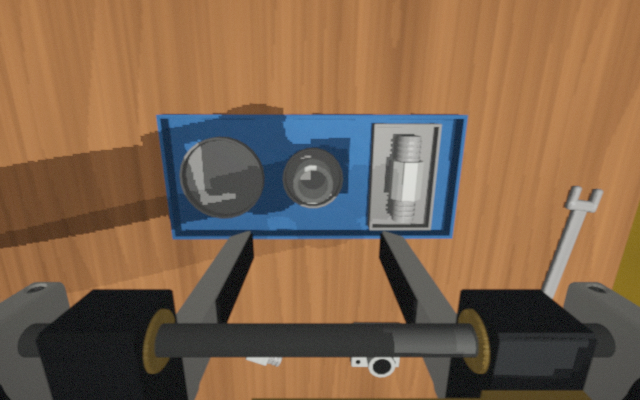

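The coupling stands in the small cup at (313,180). Its top is level at 53 mm and it is centred within 2 mm. Next is the round flange.

Call:
{"op": "carry_out", "data": {"commands": [{"tx": 0.541, "ty": 0, "tz": 0.05, "twist": 0.017, "gripper": 0}, {"tx": 0.541, "ty": 0, "tz": 0.05, "twist": 0.017, "gripper": 0}, {"tx": 0.541, "ty": 0, "tz": 0.05, "twist": 0.017, "gripper": 0}, {"tx": 0.541, "ty": 0, "tz": 0.05, "twist": 0.017, "gripper": 0}, {"tx": 0.541, "ty": 0, "tz": 0.05, "twist": 0.017, "gripper": 0}, {"tx": 0.541, "ty": 0, "tz": 0.05, "twist": 0.017, "gripper": 0}, {"tx": 0.541, "ty": 0, "tz": 0.05, "twist": 0.017, "gripper": 0}, {"tx": 0.541, "ty": 0, "tz": 0.05, "twist": 0.017, "gripper": 0}, {"tx": 0.541, "ty": 0, "tz": 0.05, "twist": 0.017, "gripper": 0}, {"tx": 0.541, "ty": 0, "tz": 0.05, "twist": 0.017, "gripper": 0}]}}

```text
t: 16.38
tool_pos: [0.5869, -0.3053, 0.1997]
tcp_rot: [0.499, -0.5, 0.503, -0.499]
wrist_force: [0.5, 0.9, -0.4]
opening: 0.0942
```

```bash
python3 -c "
from h import *
look('flange_round',.004,.015,'w6')
look('flange_round',.04,.06,'w6')
go(.588,-.303,.0145)"
```

```text
flange_round 0.93 [318. 175.] 1705 z [0.0082 0.0101 0.0118] rect [ 588.4 -302.7] [68.5 69.1] 62.0 circ [ 588.6 -302.6] 35.1
flange_round 0.65 [317. 178.] 832 z [0.0427 0.0452 0.0468] rect [ 588.6 -302.2] [34.8 33.7] 89.3 circ [ 588.5 -302.4] 17.9
t 16.57 pos [ 0.588  -0.3015  0.202 ] yaw -1.5685 F [-0.4 -0.6  0.8] op 0.0941 -> shift [0.0018 0.1875 0.0004] twist 0
```

View pics/w6.png

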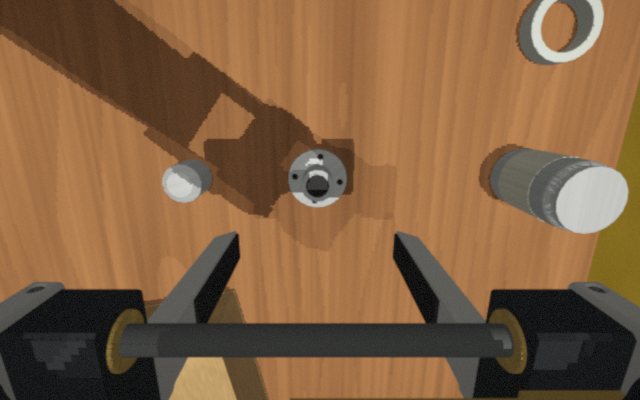

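The round flange is at (318,178), directly below: fitted centre (0.5885, -0.3025), radius 35.1 mm. The end cap and clutter are clear of the fingers. I'll descend onto the hub.

Call:
{"op": "carry_out", "data": {"commands": [{"tx": 0.0005, "ty": 0.06, "tz": 0, "twist": 0, "gripper": 0}, {"tx": 0.0005, "ty": 0.12, "tz": 0, "twist": 0, "gripper": 0}, {"tx": 0.0005, "ty": 0.16, "tz": 0, "twist": 0, "gripper": 0}, {"tx": 0.0005, "ty": 0.184, "tz": 0, "twist": 0, "gripper": 0}, {"tx": 0.0005, "ty": 0.184, "tz": 0, "twist": 0, "gripper": 255}, {"tx": 0.0005, "ty": 0.184, "tz": 0, "twist": 0, "gripper": 255}, {"tx": 0.0005, "ty": 0.184, "tz": 0, "twist": 0, "gripper": 255}, {"tx": 0.0005, "ty": 0.184, "tz": 0, "twist": 0, "gripper": 255}, {"tx": 0.0005, "ty": 0.184, "tz": 0, "twist": 0, "gripper": 255}, {"tx": 0.0005, "ty": 0.184, "tz": 0, "twist": 0, "gripper": 255}], "newtons": 40}}

```text
t: 17.82
tool_pos: [0.5885, -0.3038, 0.0196]
tcp_rot: [0.5, -0.5, 0.5, -0.5]
wrist_force: [-0.6, -0.1, 0.0]
opening: 0.0373
```

```bash
python3 -c "
from h import *
go(.421,.235,.2,-1.553)"
```

```text
t 17.82 pos [ 0.5885 -0.3038  0.0196] yaw -1.5699 F [-0.6 -0.1  0. ] op 0.0373 -> shift [-0.539  -0.1805 -0.1669] twist -0.0169
```

Call:
{"op": "carry_out", "data": {"commands": [{"tx": 0, "ty": 0, "tz": 0, "twist": 0, "gripper": 255}, {"tx": 0, "ty": -0.06, "tz": 0, "twist": 0, "gripper": 255}, {"tx": 0, "ty": -0.12, "tz": 0, "twist": 0, "gripper": 255}, {"tx": -0.539, "ty": -0.18, "tz": -0.167, "twist": -0.017, "gripper": 255}, {"tx": -0.539, "ty": -0.18, "tz": -0.167, "twist": -0.017, "gripper": 255}, {"tx": -0.539, "ty": -0.18, "tz": -0.167, "twist": -0.017, "gripper": 255}, {"tx": -0.539, "ty": -0.18, "tz": -0.167, "twist": -0.017, "gripper": 255}, {"tx": -0.539, "ty": -0.18, "tz": -0.167, "twist": -0.017, "gripper": 255}, {"tx": -0.539, "ty": -0.18, "tz": -0.167, "twist": -0.017, "gripper": 255}, {"tx": -0.539, "ty": -0.18, "tz": -0.167, "twist": -0.017, "gripper": 255}]}}

```text
t: 19.08
tool_pos: [0.4578, 0.1134, 0.1852]
tcp_rot: [-0.504, 0.504, -0.496, 0.495]
wrist_force: [1.4, -0.6, -2.5]
opening: 0.0355
```

```bash
python3 -c "
from h import *
go(.421,.235,.2,-1.553)"
```

```text
t 19.07 pos [0.4578 0.1134 0.1852] yaw -1.5533 F [ 1.4 -0.6 -2.5] op 0.0355 -> shift [-0.1222 -0.0147 -0.0347] twist -0.0003
```

Call:
{"op": "carry_out", "data": {"commands": [{"tx": -0.122, "ty": -0.015, "tz": -0.035, "twist": 0, "gripper": 255}, {"tx": -0.122, "ty": -0.015, "tz": -0.035, "twist": 0, "gripper": 255}, {"tx": -0.122, "ty": -0.015, "tz": -0.035, "twist": 0, "gripper": 255}, {"tx": -0.122, "ty": -0.015, "tz": -0.035, "twist": 0, "gripper": 255}]}}

```text
t: 19.58
tool_pos: [0.4216, 0.2328, 0.2]
tcp_rot: [-0.504, 0.505, -0.495, 0.495]
wrist_force: [0.1, -0.2, -2.2]
opening: 0.0353
```

```bash
python3 -c "
from h import *
look('flange_round',.1,.25,'w7')
look('caddy',.002,.03,'w7')
go(.421,.235,.028,-1.553)"
```

```text
flange_round 0.92 [314. 227.] 7683 z [0.1874 0.2041 0.2267] rect [422.3 237.2] [68.1 63.9] 1.7 circ [421.8 234.1] 35.1
caddy 0.67 [418. 146.] 18936 z [0.0027 0.0046 0.025 ] rect [538.3 236.8] [363.  148.1] 0.9 circ [533.1 246.3] 187.1
t 19.77 pos [0.4224 0.2318 0.2003] yaw -1.5552 F [ 0.4  0.3 -2.7] op 0.0355 -> shift [-0.0033  0.1723 -0.0012] twist -0.0022
```

View pics/w7.png

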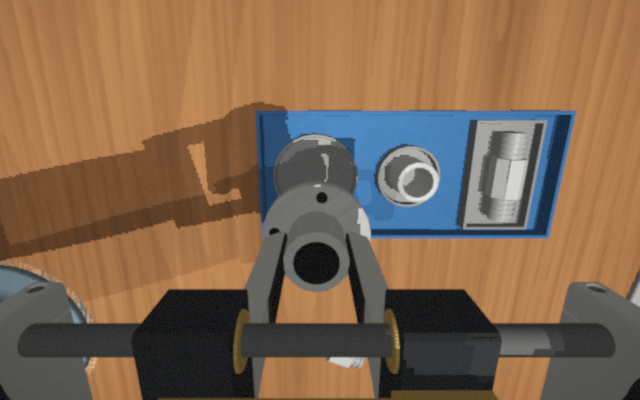

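The flange is held level above the wide cup. Its disc centre is within about 2 mm of the cup's centre and the wall clearance is 11 mm. I'll lower it.

Call:
{"op": "carry_out", "data": {"commands": [{"tx": -0.002, "ty": 0.05, "tz": -0.001, "twist": 0, "gripper": 255}, {"tx": -0.002, "ty": 0.1, "tz": -0.001, "twist": 0, "gripper": 255}, {"tx": -0.002, "ty": 0.14, "tz": -0.001, "twist": 0, "gripper": 255}, {"tx": -0.002, "ty": 0.16, "tz": -0.001, "twist": 0, "gripper": 255}, {"tx": -0.002, "ty": 0.168, "tz": -0.001, "twist": 0, "gripper": 255}, {"tx": -0.002, "ty": 0.172, "tz": -0.001, "twist": 0, "gripper": 255}, {"tx": -0.002, "ty": 0.172, "tz": -0.001, "twist": 0, "gripper": 255}]}}

```text
t: 20.65
tool_pos: [0.4218, 0.235, 0.0294]
tcp_rot: [0.505, -0.504, 0.495, -0.496]
wrist_force: [-0.5, -0.0, -2.2]
opening: 0.0351
```

```bash
python3 -c "
from h import *
go(.421,.235,.0265)"
```

```text
t 20.65 pos [0.4218 0.235  0.0294] yaw -1.5532 F [-0.5 -0.  -2.2] op 0.0351 -> shift [-0.      0.0029 -0.0008] twist 0
```

Call:
{"op": "carry_out", "data": {"commands": [{"tx": 0, "ty": 0.0015, "tz": 0, "twist": 0, "gripper": 255}, {"tx": 0, "ty": 0.0015, "tz": 0, "twist": 0, "gripper": 255}, {"tx": 0, "ty": 0.0015, "tz": 0, "twist": 0, "gripper": 100}, {"tx": 0, "ty": 0.0015, "tz": 0, "twist": 0, "gripper": 100}, {"tx": 0, "ty": 0.0015, "tz": 0, "twist": 0, "gripper": 100}, {"tx": 0, "ty": 0.0015, "tz": 0, "twist": 0, "gripper": 100}, {"tx": 0, "ty": -0.03, "tz": 0, "twist": 0, "gripper": 100}, {"tx": 0, "ty": -0.09, "tz": 0, "twist": 0, "gripper": 100}, {"tx": 0, "ty": -0.15, "tz": 0, "twist": 0, "gripper": 100}, {"tx": 0, "ty": -0.18, "tz": 0, "twist": 0, "gripper": 100}]}}

```text
t: 21.9
tool_pos: [0.4224, 0.2355, 0.2127]
tcp_rot: [0.506, -0.503, 0.494, -0.496]
wrist_force: [-0.3, -0.2, -0.5]
opening: 0.057
```

Call:
{"op": "carry_out", "data": {"commands": [{"tx": 0, "ty": -0.05, "tz": 0, "twist": 0, "gripper": 0}, {"tx": 0, "ty": -0.05, "tz": 0, "twist": 0, "gripper": 0}, {"tx": 0, "ty": -0.05, "tz": 0, "twist": 0, "gripper": 0}]}}

```text
t: 22.28
tool_pos: [0.4207, 0.2349, 0.258]
tcp_rot: [-0.504, 0.505, -0.496, 0.495]
wrist_force: [-0.8, -0.7, -1.2]
opening: 0.0836
```

```bash
python3 -c "
from h import *
look('flange_round',.015,.025,'w8')
look('flange_round',.045,.07,'w8')
look('coupling',.04,.08,'w8')
look('nipple_long',.01,.08,'w8')
im,d=capture('top'); save('top3',cv2.resize(im[120:300,150:480],None,fx=2.4,fy=2.4)); P=cloud('top',d)
for l in ['flange_square','end_cap','nipple_short']:
    r=regions_of('top',l)[0]; m=r['mask']&(d>0); print(l,round(r['score'],2),np.round(r['uv']),P[m].mean(0).round(3))
go(.421,.235,.2)"
```

```text
flange_round 0.66 [316. 167.] 1366 z [0.0164 0.0182 0.0201] rect [422.2 236.6] [68.6 68.6] 56.1 circ [422.  236.5] 34.8
flange_round 0.79 [317. 168.] 667 z [0.0491 0.0533 0.055 ] rect [422.  236.8] [34.4 34.7] 0.0 circ [421.9 236.5] 17.9
coupling 0.76 [411. 177.] 610 z [0.0412 0.0524 0.0544] rect [528.9 238.7] [42.2 42. ] 48.8 circ [529.5 238.5] 22.0
nipple_long 0.7 [484. 169.] 2037 z [0.0199 0.0361 0.0422] rect [637.5 240.4] [ 35.8 100.1] 1.0 circ [634.7 240.4] 50.6
flange_square 0.82 [314. 161.] [ 0.622 -0.011  0.019]
end_cap 0.51 [433. 236.] [ 0.439 -0.299  0.039]
nipple_short 0.68 [311. 228.] [ 0.458 -0.008  0.03 ]
t 22.88 pos [0.421  0.235  0.2587] yaw -1.5527 F [ 0.4  0.1 -0.5] op 0.0941 -> shift [ 0.      0.0587 -0.    ] twist 0
```

View pics/w8.png

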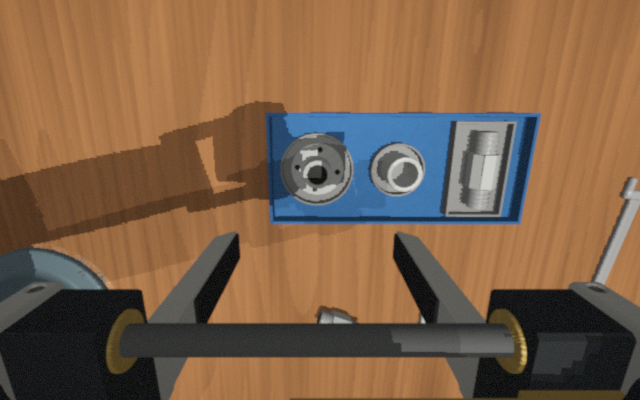

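All three parts are seated: the flange at (317,168), the coupling at (400,172) and the nipple at (482,168). Their heights match their cup floors, and the look-alikes measure within 1–3 mm of their starting positions. I'll hand in.

```bash
python3 -c "
from bench import hand_in
print(hand_in())"
```

```text
the job is handed in; nothing more can be done
None
```

The kit is made up and the job was handed in at about 23 s of the 90 s limit. The long nipple is in the oblong cup, the coupling stands upright in the small cup, and the round flange is in the wide cup.

My last checks before handing in, all by camera depth:

| Part | Height found | Offset from cup centre |
|---|---|---|
| Round flange | disc top 18 mm, hub top 53 mm (level, on the floor) | about 2 mm |
| Coupling | top 53 mm | about 2 mm |
| Long nipple | top 42 mm (level) | about 2 mm |

- **Look-alikes:** the square flange, end cap and short nipple measured within 1–3 mm of where they started, which is about the measuring error.
- **Robot:** the gripper was open and clear above the caddy, and the wrist force was near zero.
- **Disagreements:** the nipple's angle read 29.6° from the top camera and 23.7° from the wrist camera. I used the wrist value and the grasp was good. My first move call was refused because rows need all five values, and nothing moved. No final check failed.

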